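Reset the stay of the fume box shutter

ROBOT

A 6-joint arm with a two-finger parallel gripper is mounted at the origin on the work surface. World frame = base frame: x ahead of the robot, y to its left, z up, the work surface at z = 0. Lengths are in mm, angles in degrees, forces in N, time in s.
With the tool pointing down it reaches from about 325 to 750 mm from the base axis. Payload 7.6 kg.
Tool frame: the origin (TCP) lies between the finger pads; the fingertips stand bot.finger_overhang ahead of it and the grasp point (between the pads) lies 3 mm ahead of it (bot.finger_overhang is the distance from the TCP to the fingertips, in mm); z points along the fingers, y is the line along which they close (so a half turn about z gives the same grasp; the last joint's range is limited). The gripper opens to 85 mm and grips with 20 to 120 N. Pads are 22 mm wide; open, the fingers measure 114 mm over their backs; the gripper's body (76 mm by 85 mm) begins 54 mm behind the grasp point. The pads swing forward as they close: fully open they stand 13 mm farther back than shut.
Start: joints at [-76.794, 2.991, 80.254, -0, 96.75, -4.028], TCP at [155.574, -501.441, 228.423] pointing down, gripper open.
Joint ranges: [-166.34, 166.34], [-52.06, 124.39], [6.96, 135.62], [-60.46, 240.46], [14.63, 156.25], [-167.68, 167.68]. Speed limits (degrees/s): [147.25, 147.25, 172.46, 180, 180, 180].

INTERFACE

Orientations are given as [roll, pitch, yaw] about the fixed x, y, z axes, in that order (R = Rz(yaw) Ry(pitch) Rx(roll)).
In Python, from rig import bot gives the robot as it stands. The module is installed in compiled form; this text tells all that it offers.
- The arm moves only by the tool jog_arm, never from a script. Its argument "targets" is a list of rows, each an object of numbers: "dx", "dy", "dz": the shift along the tool's x, y, z in units of 1 m (1.0 is 1 m); "turn": the turn about the tool's z in units of 2 pi rad (1.0 is 2 pi rad); "claw": the gripper's target within -1 to 1 (fully open at 1, half-way at 0, shut at -1). In form: [{"dx": .., "dy": .., "dz": .., "turn": .., "claw": ..}, ...]. A call has 1 to 8 rows; each row is the pose to reach, as a shift and turn from the pose commanded when the call began, along the tool's axes at that moment, turning the shorter way round; what a row does not reach only later rows make up. A row lasts 1/8 s, in which the tool goes at most 62.5 mm and 10.7 degrees, less where a joint would pass 70% of its speed; a pose out of reach is approached as far as the arm can. A call with a number of a shift or a turn outside -1 to 1 is refused whole. A call with a gripper value outside its range is refused whole. The fingers move at their own pace and stop on an object; "squeeze" is the grip in N (left out, the last holds). Time passes only in rows, so rows that repeat a pose let the fingers close. It gives the time, the measured TCP pose, the force, the opening and the grip force at its end, in the units of the state.
- bot.get_obs(): the state, without advancing time (a new reading comes with each control period).
- bot.grab_frame(name): name is "scene" or "top" or "wrist"; returns a dict with "color" (480x640x3 uint8, red, green, blue), "fx", "fy", "cx", "cy" (pixels), "rvec" (rotation vector, rad) and "tvec" (3), from world to camera coordinates, as OpenCV has them; the wrist camera has in their place "hand_eye" (4x4, takes a point from camera to tool coordinates, whose origin is the TCP and whose axes are the flange's). Camera axes: x right, y down, z forward; pixel columns grow to the right and rows downward; lengths in mm; the calibration is good to about 2 mm. A picture is of the moment at which its call begins: read the wrist's pose just before it. There is no depth.
- bot.job_done(): hands the job in; it is judged then, once.
The state is a dict: "clock": time; "qpos": joint angles; "joint_velocities": joint speeds; "tau": joint torques, N m; "tcp_pos": TCP position; "ee_rot": TCP orientation; "contact_force": force on the tool from outside, world axes, zero at the start; "ft_torque": the same for the moment, N m; "opening": finger opening in mm; "grip_force": force on a finger pad.
Only numpy, scipy, OpenCV 4.12 (cv2) and the standard library are available. Lean on these libraries where they do the work, as an engineer would, in place of code of your own. Each camera call takes 0.05 s, during which the arm holds its last target. There are 200 camera calls.

TASK

The yellow shutter of the blue fume box rattles because its stay is hooked by the wide slot. By its knob, lift the stay clear off the brass pin, swing the shutter further open with it, and drop the red-ringed hole next to the knob over the same pin, so that the bar lies flat on the roof. Feel for the pin gently, never force the bar down on it, let go at the end and leave the other things where they are.

Things in the scene. Friction and masses are not known exactly. Their poses are not given: they have to be found in the camera images.
- vent: the blue fume box standing on the bench, fixed, 220 (its x) x 300 (its y) x 130 mm high; origin under its centre, z up; its open mouth looks to its -x; the flat roof is 130 mm above the origin
- pin_mark (a point): point on the roof of the fume box, 30 mm to the box's -x and 20 mm to its -y from the box's centre, where the pin was meant to stand. The upright brass pin, 10 mm in diameter, flat-topped with a 1 mm bevel at its rim and 12.5 mm high above the roof, was welded on by eye: it stands up to 4 mm off this point along each of the box's x and y axes, it does not move, and its true place is not given; it can be seen through the slot or felt with the bar
- flap (a joint): opening angle of the yellow shutter (rad), 0 shut across the mouth, growing as it swings out to the box's -x. It turns about an upright hinge post 118 mm to the box's -x and 100 mm to its +y from the box's centre. About 0.18 at the start, about 0.85 when the red-ringed hole is on the pin; the hinge is stiff enough to stay where it is left and takes about 1 N to move at the stay
- stay_pivot (a point): the pivot of the stay on the shutter's top edge, 140 mm from the shutter's hinge axis (at angle 0 it lies to the hinge's -y), at roof height. Its x axis points along the bar towards the knob. Here the bar turns freely sideways and tips freely upwards (up to 0.7 rad; it sinks back slowly under its own weight when let go); it cannot come off
- slot (a point): centre of the wide slot in the stay, at the underside of the bar, 115 mm from the pivot; the slot is 41 mm long by 28 mm wide; the pin stands loosely in it at the start. The stay is a flat aluminium bar, 38 mm wide, 6 mm thick, reaching 262 mm from the pivot, 0.22 kg with its knob; x axis along the bar to the knob, z up
- hole_mid (a point): centre of a plain round hole in the bar, 12 mm in diameter, at the underside, 160 mm from the pivot; not the one wanted
- hole_far (a point): centre of the red-ringed round hole, 12 mm in diameter, at the underside of the bar, 195 mm from the pivot; the one to set on the pin
- knob (a point): centre, half-way up, of the upright black round knob of the stay, 22 mm in diameter and 45 mm high (it begins at the bar's top face, 6 mm above the underside, and this point is 28.5 mm above the underside), 240 mm from the pivot; can be gripped from above; held firmly it turns only stiffly in the fingers, so the gripper should turn and tip with the bar. The bar under it is wider than the knob, so the fingertips must stay above the bar
- tin_center (a point): bystander: a low red plastic tin, 44 mm across and 22 mm high, loose on the roof of the fume box; point at its centre
- magnet_center (a point): bystander: a small red and steel magnet block, 45 x 22 x 20 mm, loose on the roof of the fume box; point at its centre
- hammer: bystander: a hammer lying on the bench; origin on the bench under it
- wrench: bystander: a wrench lying on the bench; origin on the bench under it
- can: bystander: a green can, 60 mm across, 120 mm high, on the bench; origin under its centre
- angle: bystander: a 160 mm piece of aluminium angle lying on the bench, 40 mm high; origin under it
- stay: the whole stay (bar and knob), origin at its pivot, x axis along the bar to the knob

How it is judged:
By the outcome, as a careful person would: the job done as asked, in the order asked, and still so for the second after the job is handed in, with the robot touching nothing.
It also fails if it takes over 64 s, if anything falls off the work surface, if the arm or the gripper's body presses on something with over 40 N, if the wrist force passes 120 N, or if a joint passes its speed limit or range.

## Working session

There is one attempt and no reset: what is moved stays moved. The work goes in short steps, Python scripts to look and compute and a tool call to move; the robot and the scene stay as the last step left them, time stands still between calls to the robot, and variables do not carry over. Pictures are saved under pics/ and viewed, at most 10 in all, crops included, and the job is handed in when it is done.

Besides the shell and the picture viewer there is one more tool, called after "Request:" as name(argument=value, ...) on one line, values as JSON. jog_arm: Moves the arm, as the interface text tells. Its arguments: {"type":"object","properties":{"targets":{"type":"array"},"squeeze":{"type":"number"}},"required":["targets"]}

```bash
mkdir -p pics; ls; cat > h.py <<'E'
import numpy as np,cv2
from rig import bot
from scipy.spatial.transform import Rotation as R
def save(n,f):
    o=bot.get_obs(); g=bot.grab_frame(n); cv2.imwrite(f,g["color"][:,:,::-1]); np.save(f+'.npy',dict(g=g,o=o),allow_pickle=True); return g,o
E
python3 - <<'E'
from h import *
o=bot.get_obs();print(o, bot.finger_overhang)
for n in("top","scene"):
    g,_=save(n,f"pics/{n}0.png"); print({k:v for k,v in g.items() if k!='color'})
E
```

```text
pics
{'clock': 0.0, 'qpos': array([-7.67931916e+01,  3.02793637e+00,  8.03136002e+01,  2.55286187e-04,
        9.67511168e+01, -4.02903697e+00]), 'joint_velocities': array([ 0.03119614,  0.04410534,  0.01804671, -0.01362074,  0.10198712,
        0.0132529 ]), 'tau': array([-9.78190801e-04, -3.81665540e+01, -3.60190094e+01, -1.71318870e-04,
        6.09702693e-03,  3.52953089e-05]), 'tcp_pos': array([ 155.50127002, -501.11177372,  227.56077252]), 'ee_rot': array([-1.79907593e+02, -6.76295148e-03,  1.72358697e+01]), 'contact_force': array([1.36528639, 0.49702929, 0.21316568]), 'ft_torque': array([-0.02969468,  0.00754013, -0.01198039]), 'grip_force': 0.0, 'opening': 85.25499574642056} 22.0
{'fx': 570.1672683082243, 'fy': 570.1672683082243, 'cx': 323.5925681172518, 'cy': 235.85996715904415, 'rvec': array([ 2.12021943, -2.12667418,  0.20646625]), 'tvec': array([ -31.93335037,  558.87130972, 1298.08547544])}
{'fx': 519.318256494783, 'fy': 519.318256494783, 'cx': 318.23923680994926, 'cy': 249.17909653285062, 'rvec': array([ 2.02597753,  1.15352777, -0.52496124]), 'tvec': array([-276.50237302, -217.16799524, 1852.00098138])}
```

View pics/top0.png

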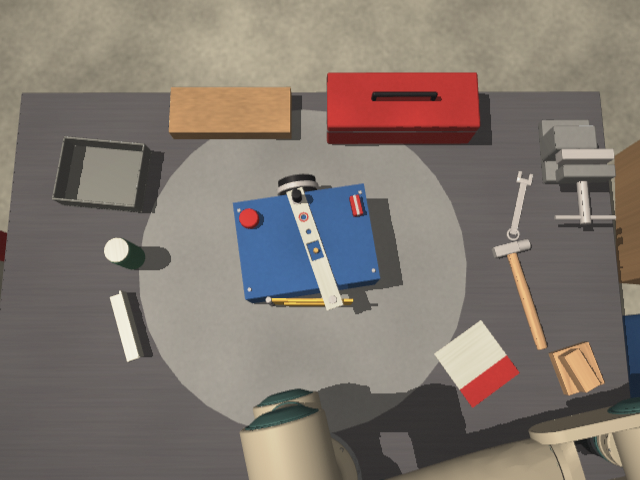

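View pics/scene0.png

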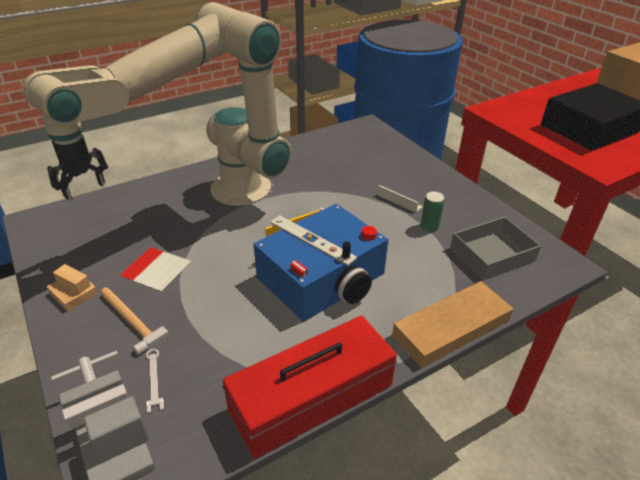

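The top view shows the box at about x 235–380, y 185–300 px. The knob is near (296,195), the red ring near (304,217), the pin in the slot near (316,250), and the shutter faces the robot. I'll enlarge this area.

```bash
python3 - <<'E'
import cv2
a=cv2.imread('pics/top0.png')[170:315,222:397]
cv2.imwrite('pics/top0c.png',cv2.resize(a,None,fx=4.5,fy=4.1,interpolation=cv2.INTER_CUBIC)[:600,:800])
E
```

```text
(no output)
```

View pics/top0c.png

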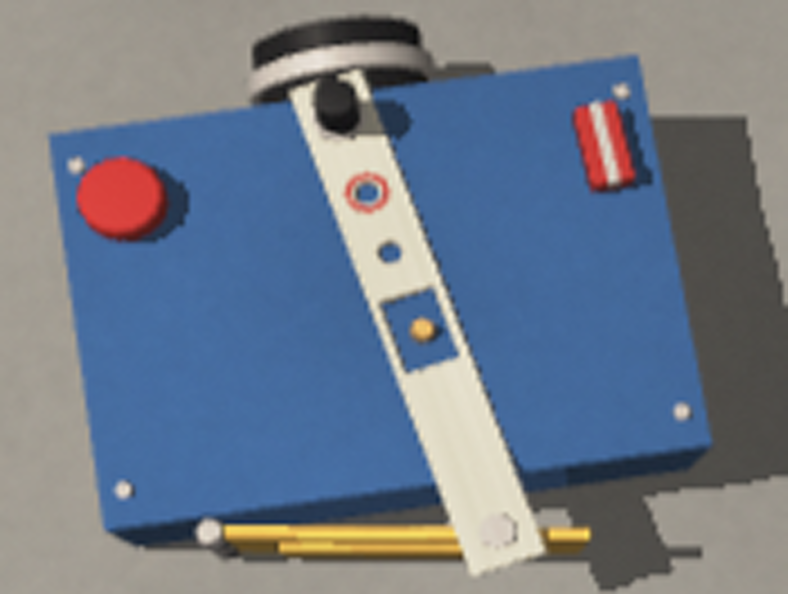

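The crop (4.5 by 4.1 scale, offset 222,170) gives these pixels:

| Feature | Crop px |
|---|---|
| Roof corners | (50,134), (637,56), (710,443), (105,530) |
| Pin | (423,329) |
| Ring | (367,192) |
| Pivot | (498,530) |
| Hinge post | (208,531) |
| Knob top | about (337,94) |

```bash
cat >> h.py <<'E'
def ray(g,uv,z,o=None):
    if 'rvec' in g:
        Rm=cv2.Rodrigues(np.array(g['rvec'],float))[0].T; c=-Rm@g['tvec']
    else:
        T=np.array(g['hand_eye']); W=R.from_euler('xyz',o['ee_rot'],degrees=True).as_matrix()
        Rm=W@T[:3,:3]; c=W@T[:3,3]+o['tcp_pos']
    d=Rm@np.array([(uv[0]-g['cx'])/g['fx'],(uv[1]-g['cy'])/g['fy'],1.])
    return c+d*(z-c[2])/d[2]
E
python3 - <<'E'
from h import *
from scipy.optimize import least_squares
g=np.load('pics/top0.png.npy',allow_pickle=True).item()['g']
P=lambda x,y,z:ray(g,((x+.5)/4.5-.5+222,(y+.5)/4.1-.5+170),z)[:2]
c=np.array([P(*p,130) for p in [(50,134),(637,56),(710,443),(105,530)]])
m=np.array([[110,150],[110,-150],[-110,-150],[-110,150]])
rot=lambda a:np.array([[np.cos(a),-np.sin(a)],[np.sin(a),np.cos(a)]])
s=least_squares(lambda p:((m@rot(p[2]).T+p[:2])-c).ravel(),[500,0,0])
B=s.x;print('box',B[:2],np.degrees(B[2]),'res',s.fun.round(1))
Rb=rot(B[2]);tob=lambda w:Rb.T@(w-B[:2])
for n,p in dict(pin=(423,329,142.5),ring=(367,192,136),mid=(389,252,136),piv=(498,530,140),hinge=(208,531,145),knob=(337,95,181),tin=(121,196,152),mag=(605,146,150)).items():
    w=P(*p);print(n,w.round(1),'box',tob(w).round(1))
# predicted
H=np.array([-118,100]);
for a in(.18,.85):
    pv=H+140*np.array([-np.sin(a),-np.cos(a)]);print(a,'pivot box',pv,'world',Rb@pv+B[:2])
E
```

```text
box [535.33924081   7.75199822] 8.579294410141605 res [ 0.   0.9  0.9 -0.4 -1.  -1.1 -0.   0.6]
pin [510.3 -15.6] box [-28.3 -19.3]
ring [587.2  12.3] box [52.  -3.3]
mid [553.8   1.3] box [17.3 -9.2]
piv [402.8 -51.6] box [-139.9  -39. ]
hinge [402.3  87.6] box [-119.6   98.8]
knob [629.7  25.5] box [95.9  3.4]
tin [581.7 132.3] box [ 64.4 116.3]
mag [ 609.3 -105.6] box [  56.2 -123.1]
0.18 pivot box [-143.06414028  -37.73811699] world [399.5056348 -50.9058673]
0.85 pivot box [-223.17925672    7.60235958] world [313.52317567 -18.02414868]
```

Request:
jog_arm(targets=[{"dx": 0.0, "dy": -0.05, "dz": -0.03, "claw": 1}, {"dx": 0.3, "dy": -0.18, "dz": -0.03, "claw": 1}, {"dx": 0.3, "dy": -0.18, "dz": -0.03, "claw": 1}, {"dx": 0.3, "dy": -0.18, "dz": -0.03, "claw": 1}, {"dx": 0.3, "dy": -0.18, "dz": -0.03, "claw": 1}, {"dx": 0.3, "dy": -0.18, "dz": -0.03, "claw": 1}, {"dx": 0.3, "dy": -0.18, "dz": -0.03, "claw": 1}, {"dx": 0.3, "dy": -0.18, "dz": -0.03, "claw": 1}])

```text
invalid input
```

Request:
jog_arm(targets=[{"dx": 0.0, "dy": -0.05, "dz": -0.03, "turn": 0, "claw": 1}, {"dx": 0.3, "dy": -0.18, "dz": -0.03, "turn": 0, "claw": 1}, {"dx": 0.3, "dy": -0.18, "dz": -0.03, "turn": 0, "claw": 1}, {"dx": 0.3, "dy": -0.18, "dz": -0.03, "turn": 0, "claw": 1}, {"dx": 0.3, "dy": -0.18, "dz": -0.03, "turn": 0, "claw": 1}, {"dx": 0.3, "dy": -0.18, "dz": -0.03, "turn": 0, "claw": 1}, {"dx": 0.3, "dy": -0.18, "dz": -0.03, "turn": 0, "claw": 1}, {"dx": 0.3, "dy": -0.18, "dz": -0.03, "turn": 0, "claw": 1}])

```text
clock: 1.1
tcp_pos: [388.9, -240.3, 258.0]
ee_rot: [-180.0, 0.0, 17.3]
contact_force: [0.2, -0.1, -0.1]
opening: 85.1
grip_force: 0.0
```

Request:
jog_arm(targets=[{"dx": 0.3, "dy": -0.184, "dz": 0.0, "turn": -0.004, "claw": 1}, {"dx": 0.3, "dy": -0.184, "dz": 0.0, "turn": -0.004, "claw": 1}, {"dx": 0.3, "dy": -0.184, "dz": 0.0, "turn": -0.004, "claw": 1}, {"dx": 0.3, "dy": -0.184, "dz": 0.0, "turn": -0.004, "claw": 1}, {"dx": 0.3, "dy": -0.184, "dz": 0.0, "turn": -0.004, "claw": 1}, {"dx": 0.3, "dy": -0.184, "dz": 0.0, "turn": -0.004, "claw": 1}, {"dx": 0.3, "dy": -0.184, "dz": 0.0, "turn": -0.004, "claw": 1}, {"dx": 0.3, "dy": -0.184, "dz": 0.0, "turn": -0.004, "claw": 1}])

```text
clock: 2.1
tcp_pos: [620.5, 21.9, 258.3]
ee_rot: [180.0, 0.0, 18.5]
contact_force: [0.2, -0.7, 1.2]
opening: 85.6
grip_force: 0.0
```

```bash
python3 - <<'E'
from h import *
g,o=save("wrist","pics/w1.png");print(o['tcp_pos'],o['ee_rot'],o['qpos'].round(1),g['fx'],g['cx'],g['cy'],np.round(g['hand_eye'],3))
E
```

```text
[620.46246374  21.87060827 258.25545236] [1.79974580e+02 4.22446725e-02 1.85492952e+01] [ -1.4  18.6  59.3  -0.  102.2  70.1] 411.84901402854035 313.9710983477662 246.29505505549116 [[  -0.      -0.95    -0.312   80.016]
 [   1.      -0.       0.       0.381]
 [  -0.      -0.312    0.95  -145.139]
 [   0.       0.       0.       1.   ]]
```

View pics/w1.png

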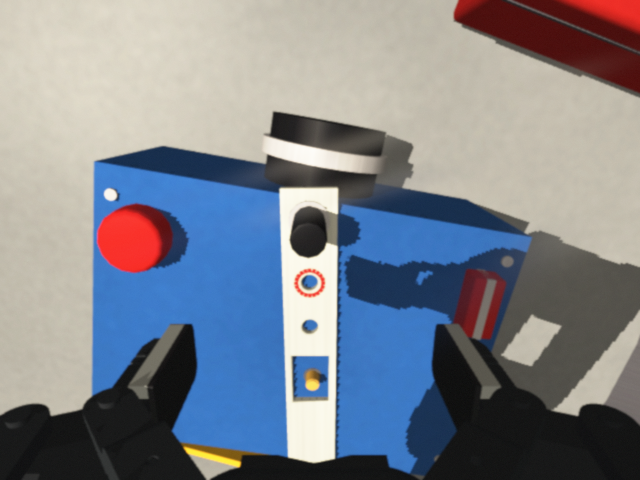

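The wrist view shows the knob top at about (309,238), ring (309,283), middle hole (310,326), pin top (312,381), and the bar vertical in the image between the fingers.

```bash
python3 - <<'E'
from h import *
d=np.load('pics/w1.png.npy',allow_pickle=True).item();g,o=d['g'],d['o']
for n,p in dict(pin=(312.5,380,142.5),ring=(309.5,283,136),mid=(310,326.5,136),knob=(309,238,181),barfar=(309,188,136)).items(): print(n,ray(g,p[:2],p[2],o).round(1)[:2])
E
```

```text
pin [515.4 -12.7]
ring [586.5  13.3]
mid [553.9   2.1]
knob [631.1  27.9]
barfar [650.2  34.8]
```

Request:
jog_arm(targets=[{"dx": 0.009, "dy": 0.0, "dz": 0.04, "turn": 0, "claw": 0.2}, {"dx": 0.009, "dy": 0.0, "dz": 0.04, "turn": 0, "claw": 0.2}])

```text
clock: 2.4
tcp_pos: [627.6, 25.4, 215.1]
ee_rot: [-179.9, 0.4, 18.6]
contact_force: [-0.1, -0.2, -0.3]
opening: 52.0
grip_force: 0.0
```

Request:
jog_arm(targets=[{"dx": 0.002, "dy": -0.0005, "dz": 0.05, "turn": 0, "claw": 0.2}, {"dx": 0.002, "dy": -0.0005, "dz": 0.05, "turn": 0, "claw": 0.2}, {"dx": 0.002, "dy": -0.0005, "dz": 0.05, "turn": 0, "claw": 0.2}])

```text
clock: 2.78
tcp_pos: [631.6, 27.4, 171.3]
ee_rot: [179.9, -0.2, 18.6]
contact_force: [-0.1, -0.8, 0.8]
opening: 51.3
grip_force: 0.0
```

```bash
python3 - <<'E'
from h import *
g,o=save("wrist","pics/w2.png");print(o['tcp_pos'],o['ee_rot'],o['contact_force'])
E
```

```text
[631.57951305  27.41568365 171.313969  ] [ 1.79934195e+02 -1.54072458e-01  1.86376644e+01] [-0.07183102 -0.8002861   0.77250305]
```

View pics/w2.png

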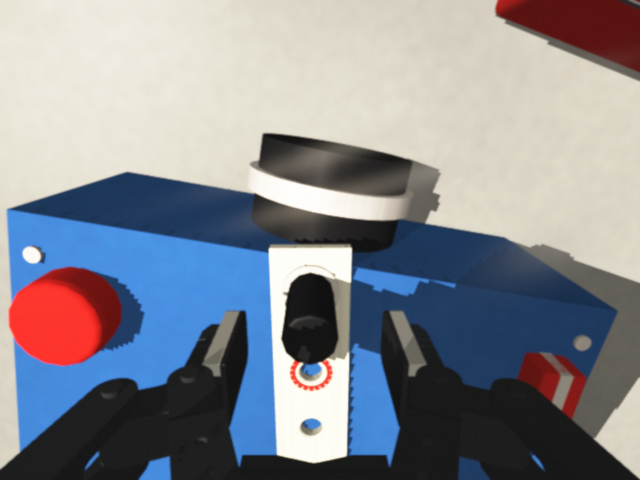

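The knob, with its top near (309,340), sits between the pads at x 230 and 400 px, and the tips are still above the bar. I'll go down the last bit and close.

Request:
jog_arm(targets=[{"dx": -0.001, "dy": 0, "dz": 0.009, "turn": 0, "claw": 0.2}, {"dx": -0.001, "dy": 0, "dz": 0.009, "turn": 0, "claw": -1}, {"dx": -0.001, "dy": 0, "dz": 0.009, "turn": 0, "claw": -1}, {"dx": -0.001, "dy": 0, "dz": 0.009, "turn": 0, "claw": -1}, {"dx": -0.001, "dy": 0, "dz": 0.009, "turn": 0, "claw": -1}, {"dx": -0.001, "dy": 0, "dz": 0.009, "turn": 0, "claw": -1}], squeeze=30)

```text
clock: 3.58
tcp_pos: [630.1, 27.6, 159.6]
ee_rot: [180.0, -0.0, 18.7]
contact_force: [-1.4, -0.4, 1.6]
opening: 20.9
grip_force: 29.6
```

Request:
jog_arm(targets=[{"dx": -0.001, "dy": 0, "dz": -0.006, "turn": 0, "claw": -1}, {"dx": -0.002, "dy": 0, "dz": -0.012, "turn": 0, "claw": -1}, {"dx": -0.003, "dy": 0, "dz": -0.018, "turn": 0, "claw": -1}, {"dx": -0.004, "dy": 0, "dz": -0.024, "turn": 0, "claw": -1}, {"dx": -0.005, "dy": 0, "dz": -0.03, "turn": 0, "claw": -1}, {"dx": -0.006, "dy": 0, "dz": -0.034, "turn": 0, "claw": -1}, {"dx": -0.006, "dy": 0, "dz": -0.034, "turn": 0, "claw": -1}])

```text
clock: 4.45
tcp_pos: [624.7, 25.7, 193.9]
ee_rot: [180.0, -0.1, 18.7]
contact_force: [0.9, -0.3, -1.8]
opening: 20.4
grip_force: 29.4
```

```bash
python3 - <<'E'
from h import *
g,o=save("scene","pics/s2.png");print(o['tcp_pos'],o['ee_rot'],o['contact_force'],o['ft_torque'])
a=cv2.imread('pics/s2.png')[170:320,230:430]; b=cv2.resize(a,None,fx=3,fy=3,interpolation=cv2.INTER_CUBIC)
cv2.imwrite('pics/s2c.png',b)
E
```

```text
[624.65850416  25.73436759 193.92966582] [ 1.79975176e+02 -6.39635918e-02  1.86758054e+01] [ 0.92611755 -0.33615707 -1.84385038] [ 0.04801218 -0.32096033  0.03065528]
```

View pics/s2c.png

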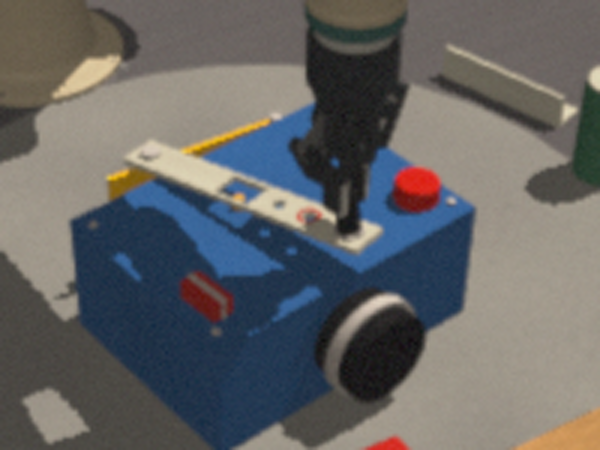

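The bar is lifted off the pin: the pin shows through the slot at about (240,197) in the crop, and the knob is held. Next I'll refine the pin position by colour and compute the swing path.

```bash
python3 - <<'E'
from h import *
for f,(x0,x1,y0,y1) in dict(top0=(306,326,242,258),w1=(290,335,360,400)).items():
    d=np.load(f'pics/{f}.png.npy',allow_pickle=True).item();g,o=d['g'],d['o']
    c=g['color'][y0:y1,x0:x1].astype(int);m=(c[...,0]>c[...,2]+50)&(c[...,0]>130)
    ys,xs=np.nonzero(m);print(f,m.sum(),xs.min()+x0,xs.max()+x0,ys.min()+y0,ys.max()+y0,xs.mean()+x0,ys.mean()+y0)
    print('\n'.join(''.join(f'{v:4d}' for v in r) for r in c[ys.min():ys.max()+1,xs.min():xs.max()+1,0]))
    print(ray(g,(xs.mean()+x0,ys.mean()+y0),142.5,o))
E
```

```text
top0 18 313 317 248 252 315.27777777777777 249.88888888888889
 103 205 218 214 160
 132 232 234 233 222
 161 224 234 233 233
 135 183 221 220 186
  92 126 154 152  96
[510.2351621  -14.85333795 142.5       ]
w1 198 306 318 370 390 311.17171717171715 380.74242424242425
 105 120 133 143 145 143 137 129 122 122 122 118 104
 124 141 158 167 167 157 144 131 120 115 119 122 117
 138 163 180 183 173 161 148 133 119 112 111 110 111
 158 182 191 186 175 161 149 135 119 112 107 100  91
 169 191 195 186 175 162 147 131 120 110 106 102  86
 174 193 195 186 175 162 148 134 118 111 108 102  88
 176 193 195 185 175 161 149 133 119 110 107 104  90
 178 195 194 188 177 165 155 139 123 111 108 103  89
 179 196 199 195 194 192 181 166 148 132 118 107  91
 182 204 216 224 227 225 218 206 194 182 160 129  96
 189 226 237 241 240 237 233 230 228 224 214 180 124
 209 241 246 247 247 248 248 247 241 234 234 225 171
 224 245 249 251 252 253 253 252 251 248 242 236 201
 232 249 252 253 253 253 253 253 253 252 249 242 217
 238 252 253 253 253 253 253 253 253 253 252 250 236
 241 252 253 253 253 253 253 253 253 253 253 251 238
 238 252 253 253 253 253 253 253 253 253 252 250 227
 219 249 253 253 253 253 253 253 253 252 251 244 193
 155 228 247 251 253 253 253 252 252 250 243 214 138
  87 147 205 236 245 248 248 247 244 231 190 132  82
  62  76 110 149 178 197 204 197 179 146 101  71  61
[514.43253442 -12.01134195 142.5       ]
```

```bash
cat > path.py <<'E'
from h import *
from scipy.optimize import brentq
B=np.array([535.3,7.75]);th=np.radians(8.58);rot=lambda a:np.array([[np.cos(a),-np.sin(a)],[np.sin(a),np.cos(a)]]);Rb=rot(th)
pin=np.array([511,-14.5]);H=Rb@[-118,100]+B
pv=lambda a:H+Rb@(140*np.array([-np.sin(a),-np.cos(a)]))
L=lambda lift:(lambda t:(240*np.cos(t)-28.5*np.sin(t),np.degrees(t)))(brentq(lambda t:240*np.sin(t)+28.5*np.cos(t)-28.5-lift,0,.6))
def knob(a,lift):
    v=pin-pv(a);u=v/np.linalg.norm(v);return pv(a)+u*L(lift)[0],np.degrees(np.arctan2(u[1],u[0])),np.linalg.norm(v)
E
python3 - <<'E'
from path import *
af=brentq(lambda a:knob(a,0)[2]-195,.5,1.2);print('final a',af,knob(af,0))
t0=np.array([624.7,25.7]);y0=18.7;c=rot(np.radians(y0))
for a in np.linspace(.2,af,9):
    k,y,d=knob(a,34);D=k-t0;l=c.T@D
    print(round(a,3),k.round(1),round(y,2),d.round(1),'dx %.4f dy %.4f turn %.4f'%(l[0]/1e3,-l[1]/1e3,-(y-y0)/360))
E
```

```text
final a 0.8259724811776576 (array([555.98100338, -13.19258449]), np.float64(1.6648874110458196), np.float64(195.00000000000009))
0.2 [619.2  19.8] 17.61 120.0 dx -0.0071 dy 0.0038 turn 0.0030
0.278 [610.5  13.5] 15.75 130.1 dx -0.0174 dy 0.0069 turn 0.0082
0.356 [601.7   7.8] 13.83 140.1 dx -0.0276 dy 0.0095 turn 0.0135
0.435 [592.8   2.7] 11.87 149.9 dx -0.0376 dy 0.0116 turn 0.0190
0.513 [584.   -1.8] 9.88 159.4 dx -0.0474 dy 0.0130 turn 0.0245
0.591 [575.2  -5.7] 7.85 168.7 dx -0.0570 dy 0.0138 turn 0.0301
0.669 [566.4  -8.9] 5.81 177.7 dx -0.0663 dy 0.0141 turn 0.0358
0.748 [557.9 -11.4] 3.74 186.5 dx -0.0752 dy 0.0137 turn 0.0415
0.826 [549.4 -13.4] 1.66 195.0 dx -0.0838 dy 0.0129 turn 0.0473
```

Request:
jog_arm(targets=[{"dx": -0.007, "dy": 0.004, "dz": 0, "turn": 0.003, "claw": -1}, {"dx": -0.0174, "dy": 0.0069, "dz": 0, "turn": 0.008, "claw": -1}, {"dx": -0.0276, "dy": 0.0095, "dz": 0, "turn": 0.0135, "claw": -1}, {"dx": -0.0376, "dy": 0.0116, "dz": 0, "turn": 0.019, "claw": -1}, {"dx": -0.0474, "dy": 0.013, "dz": 0, "turn": 0.0245, "claw": -1}, {"dx": -0.057, "dy": 0.0138, "dz": 0, "turn": 0.03, "claw": -1}, {"dx": -0.0663, "dy": 0.0141, "dz": 0, "turn": 0.036, "claw": -1}, {"dx": -0.0752, "dy": 0.0137, "dz": 0, "turn": 0.0415, "claw": -1}])

```text
clock: 5.5
tcp_pos: [557.0, -11.5, 193.4]
ee_rot: [180.0, -0.0, 3.6]
contact_force: [1.2, -0.0, -1.8]
opening: 20.7
grip_force: 29.5
```

Request:
jog_arm(targets=[{"dx": -0.0085, "dy": -0.003, "dz": 0, "turn": 0.006, "claw": -1}, {"dx": -0.0085, "dy": -0.003, "dz": 0, "turn": 0.006, "claw": -1}, {"dx": -0.0085, "dy": -0.003, "dz": 0, "turn": 0.006, "claw": -1}])

```text
clock: 5.88
tcp_pos: [548.6, -8.9, 193.1]
ee_rot: [180.0, 0.1, 1.6]
contact_force: [-1.0, 0.4, -2.8]
opening: 20.5
grip_force: 29.5
```

```bash
python3 - <<'E'
from h import *
g,o=save("wrist","pics/w3.png");print(o['tcp_pos'],o['ee_rot'],o['contact_force'],o['ft_torque'])
g,o=save("top","pics/t3.png")
a=cv2.imread('pics/w3.png');b=cv2.imread('pics/t3.png')[170:350,225:395]
cv2.imwrite('pics/c3.png',np.hstack([a[240:480,200:440],cv2.resize(b,None,fx=2.5,fy=2.5,interpolation=cv2.INTER_CUBIC)[-240:]] ) if 0 else np.hstack([cv2.resize(a[270:480,210:410],None,fx=2,fy=2),cv2.resize(b,(397,420),interpolation=cv2.INTER_CUBIC)]))
E
```

```text
[548.59329516  -8.92905768 193.08644898] [1.79993019e+02 6.27535283e-02 1.59611662e+00] [-0.9804328   0.36417195 -2.75864252] [-0.03317641  0.08404268  0.03741031]
```

View pics/c3.png

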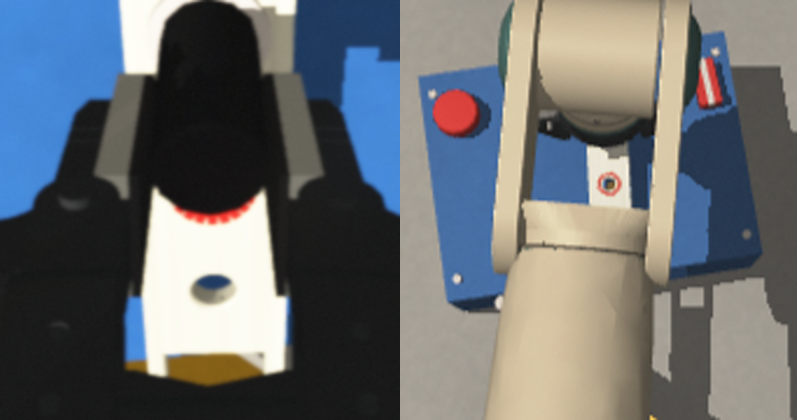

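The left half (wrist) shows the ring hidden behind the knob. The right half (top camera) shows the ring clearly at about (609,184) in the crop, with brass visible inside it. I'll measure the ring and pin offset from the top camera.

```bash
cat > meas.py <<'E'
from path import *
def meas(f,ztop,pr=True):
    g=np.load(f+'.npy',allow_pickle=True).item()['g']
    c=g['color'].astype(int);y0,y1,x0,x1=225,275,295,335
    s=c[y0:y1,x0:x1];m=(s[...,0]>s[...,1]+45)&(abs(s[...,1]-s[...,2])<35)
    ys,xs=np.nonzero(m);k=(abs(xs-np.median(xs))<10)&(abs(ys-np.median(ys))<10);xs=xs[k];ys=ys[k]
    (cx,cy),ax,an=cv2.fitEllipse(np.c_[xs,ys].astype(np.float32))
    print('ring px',len(xs),cx+x0,cy+y0,ax,'minmax mid',(xs.min()+xs.max())/2+x0,(ys.min()+ys.max())/2+y0)
    if pr:
        X,Y=int(round(cx)),int(round(cy))
        for i in range(3): print('\n'.join(''.join(f'{v:4d}' for v in r) for r in s[Y-6:Y+7,X-6:X+7,i]),'\n')
    w=ray(g,(cx+x0,cy+y0),ztop);print('ring world',w.round(1)); print('pin ray px', cv2.projectPoints(np.array([[*pin,142.5]]),g['rvec'],g['tvec'],np.array([[g['fx'],0,g['cx']],[0,g['fy'],g['cy']],[0,0,1]]),None)[0].ravel())
E
python3 -c "
from meas import *
meas('pics/t3.png',163)"
```

```text
ring px 44 314.137903213501 248.36679649353027 (8.673609733581543, 9.120149612426758) minmax mid 314.0 248.5
 235 234 235 235 235 234 234 233 233 234 234 233 231
 235 234 234 235 235 231 230 227 229 234 234 232 231
 235 234 233 229 228 223 219 216 220 227 234 233 231
 235 233 228 221 224 213 199 219 220 219 227 232 231
 234 234 218 221 185 140 125 150 180 202 218 228 231
 234 228 215 220 121  48  42  65 102 214 218 223 230
 234 227 200 196  92  56 101 110 106 214 218 218 230
 234 228 207 192  91  69 121 124 122 223 216 219 230
 233 226 221 217 126  88 119 124 159 224 217 224 230
 233 230 223 220 203 152 162 195 211 219 220 228 230
 233 233 229 222 217 200 206 218 218 220 228 231 230
 232 234 232 230 227 220 220 220 219 228 232 231 229
 232 233 232 233 233 229 229 228 228 232 232 231 229 

 230 229 230 231 230 230 229 228 228 229 229 228 226
 230 229 229 231 230 215 211 189 208 228 229 227 226
 230 229 228 196 189 151 133 108 141 185 227 228 226
 230 228 194 131 148 170 155 184 139 125 184 226 226
 230 229 127 133 144 134 123 146 148 132 123 204 225
 230 195  89 187 130  64  54  67 10
[... 451 characters left out ...]
4 213 215 215 192 189 169 186 212 214 210 209
 215 213 213 174 169 135 120  97 126 166 211 211 208
 215 213 173 117 131 151 138 164 124 111 164 207 209
 214 213 113 119 137 126 117 137 136 117 110 181 207
 213 173  80 167 152  87  71  69  97 174 105 143 203
 213 166  90 175 158  83  61  60  60 175 106 107 201
 213 176  87 165 155  75  58  57  56 172  92 115 202
 213 157 118 145 135  68  57  57 104 150  94 153 204
 212 191 138 111 126 122 125 159 133 111 118 189 206
 212 212 191 129  97 101 116 139 112 119 183 207 207
 212 213 210 192 178 122 118 120 118 182 209 210 206
 211 213 210 213 213 191 188 188 187 208 211 209 205 

ring world [510.2 -12.6 163. ]
pin ray px [315.11698786 249.54641169]
```

Request:
jog_arm(targets=[{"dx": 0.0006, "dy": 0.0012, "dz": 0.004, "turn": 0, "claw": -1}, {"dx": 0.0012, "dy": 0.0023, "dz": 0.009, "turn": 0, "claw": -1}, {"dx": 0.0018, "dy": 0.0023, "dz": 0.014, "turn": 0, "claw": -1}, {"dx": 0.0018, "dy": 0.0023, "dz": 0.014, "turn": 0, "claw": -1}])

```text
clock: 6.48
tcp_pos: [550.6, -11.0, 178.9]
ee_rot: [-180.0, 0.0, 1.6]
contact_force: [0.4, 1.8, 0.1]
opening: 20.4
grip_force: 29.6
```

```bash
python3 -c "
from meas import *
g,o=save('top','pics/t4.png');print(o['tcp_pos'],o['contact_force'],o['ft_torque'],o['ee_rot'])
meas('pics/t4.png',152)"
```

```text
[550.60984177 -11.0154164  178.87413139] [0.3737048  1.83629702 0.14550743] [ 0.21253452  0.08902813 -0.28291266] [-1.79985019e+02  4.92353383e-02  1.56597072e+00]
ring px 46 314.6916255950928 249.54573822021484 (8.811776161193848, 8.906363487243652) minmax mid 314.5 249.5
 235 233 234 235 234 233 230 229 233 234 233 232 231
 234 233 234 232 222 222 219 217 225 230 232 232 231
 234 233 230 220 219 199 218 217 218 221 229 232 230
 234 233 223 219 180 134 160 174 218 214 223 231 230
 234 225 218 186 108 108 112 213 226 219 219 227 230
 234 218 220 146  79 121 214 234 233 225 215 224 230
 233 221 222 139  90 194 235 236 233 226 213 227 229
 233 223 219 184 100 160 222 223 229 221 211 229 230
 233 230 215 214 189 157 179 217 223 215 217 229 230
 233 232 223 214 214 207 200 215 218 222 228 230 230
 233 232 230 226 223 220 216 222 222 230 232 230 229
 233 232 232 232 231 229 227 229 229 232 232 230 229
 232 232 232 233 233 233 232 231 231 232 232 230 229 

 230 228 229 230 230 228 214 209 226 229 229 227 226
 229 228 229 215 168 161 136 131 182 209 227 227 226
 230 228 214 143 128 141 184 
[... 616 characters left out ...]
1 213 193 149 144 121 117 162 187 209 210 208
 214 212 191 127 114 125 163 138 111 128 183 208 207
 213 212 140 115 125 107 132 128 164 100 143 204 207
 213 159 100 131  97  64  57 104 161 123 110 179 205
 213 112 117 126  68  56  93 107 122 153  87 162 204
 213 132 130 120  64  85 108 110 118 163  78 188 206
 212 142 112 153  82  72  99  99 154 130  69 200 207
 212 190  92 126 134 120 109 162 149  84 109 200 207
 212 210 153  84 106 114 102 129 111 141 184 204 206
 211 211 198 180 149 122  95 139 146 193 209 205 205
 211 210 210 210 199 189 180 194 195 209 210 206 206
 211 210 210 211 211 212 210 208 208 210 210 206 206 

ring world [509.4 -13.7 152. ]
pin ray px [315.11698786 249.54641169]
```

The hole is nearly over the pin: ring at (314.7,249.5) px against pin at (315.2,249.6). A small correction, then I'll feel downward gently.

Request:
jog_arm(targets=[{"dx": 0.0005, "dy": 0.0011, "dz": 0, "turn": 0.002, "claw": -1}, {"dx": 0.001, "dy": 0.0011, "dz": 0.002, "turn": 0.002, "claw": -1}, {"dx": 0.0014, "dy": 0.0011, "dz": 0.004, "turn": 0.002, "claw": -1}, {"dx": 0.0016, "dy": 0.0011, "dz": 0.0055, "turn": 0.002, "claw": -1}, {"dx": 0.0016, "dy": 0.0011, "dz": 0.0055, "turn": 0.002, "claw": -1}])

```text
clock: 7.15
tcp_pos: [552.5, -12.2, 173.9]
ee_rot: [180.0, -0.0, 0.9]
contact_force: [0.5, 1.0, 0.5]
opening: 21.2
grip_force: 29.6
```

```bash
python3 -c "
from meas import *
g,o=save('top','pics/t5.png');print(o['tcp_pos'],o['contact_force'],o['ft_torque'],o['ee_rot'])
meas('pics/t5.png',147)"
```

```text
[552.50320998 -12.20302611 173.87451468] [0.52995484 0.9664177  0.502472  ] [-0.00999311  0.07446976 -0.05420326] [ 1.79993367e+02 -1.97132409e-02  8.55499762e-01]
ring px 48 315.33943939208984 249.3173770904541 (8.735791206359863, 8.921116828918457) minmax mid 315.5 249.5
 234 234 233 234 234 233 233 233 232 233 233 233 231
 233 234 233 233 234 229 226 232 228 232 233 232 231
 233 233 232 227 221 218 216 220 217 222 232 232 231
 233 234 229 219 198 201 211 219 218 214 225 231 230
 233 233 221 217 198 155 153 158 185 217 215 227 230
 232 230 215 214 158 167 211 212 163 200 214 222 229
 232 228 213 211 108 223 236 236 222 173 214 217 228
 232 231 215 212 107 224 236 236 235 185 214 219 229
 232 232 221 218 162 183 223 223 216 216 216 223 229
 232 232 221 219 213 207 195 202 214 218 219 228 229
 232 233 228 221 219 216 206 207 217 216 227 230 229
 232 233 231 229 228 219 219 222 220 225 231 230 228
 232 233 231 232 232 229 228 229 228 230 232 230 228 

 229 229 228 229 230 228 228 227 226 228 228 228 226
 228 229 228 229 230 212 189 225 210 226 228 227 225
 228 229 227 194 165 135 108 
[... 616 characters left out ...]
2 210 213 214 189 168 207 187 208 212 210 208
 211 212 210 172 146 121  97 138 119 148 207 210 208
 211 212 189 119  82 114 149 165 118  79 161 205 208
 210 213 139  97 145 116 124 134 134 115  96 179 205
 211 189  93 129 126  93  96  96 104 149  92 141 201
 211 176  81 145  78  99 109 109 100 140  99 106 200
 209 199 101 145  71 100 110 109 109 148 100 116 200
 211 211 131 136 130  86  99  99 119 161 102 150 201
 210 211 140 111 137 162 132 138 130 124 120 188 204
 210 212 187 126 110 130 115 110 107  94 180 205 205
 210 211 208 189 180 121 119 141 122 173 207 206 204
 210 212 208 210 210 189 187 194 186 206 210 207 204 

ring world [510.8 -15.  147. ]
pin ray px [315.11698786 249.54641169]
```

Brass fills the centre of the ring, so it is well centred with near-zero force. I'll keep lowering in small steps.

Request:
jog_arm(targets=[{"dx": 0.0002, "dy": 0, "dz": 0.0015, "turn": 0, "claw": -1}, {"dx": 0.0004, "dy": 0, "dz": 0.003, "turn": 0, "claw": -1}, {"dx": 0.0005, "dy": 0, "dz": 0.004, "turn": 0, "claw": -1}, {"dx": 0.0005, "dy": 0, "dz": 0.004, "turn": 0, "claw": -1}])

```text
clock: 7.7
tcp_pos: [552.9, -12.2, 169.8]
ee_rot: [180.0, 0.0, 0.9]
contact_force: [0.7, 0.8, -0.1]
opening: 20.9
grip_force: 29.6
```

Request:
jog_arm(targets=[{"dx": 0.0003, "dy": 0, "dz": 0.0015, "turn": 0, "claw": -1}, {"dx": 0.0005, "dy": 0, "dz": 0.003, "turn": 0, "claw": -1}, {"dx": 0.0007, "dy": 0, "dz": 0.0045, "turn": 0, "claw": -1}, {"dx": 0.0007, "dy": 0, "dz": 0.0045, "turn": 0, "claw": -1}])

```text
clock: 8.2
tcp_pos: [553.7, -12.2, 165.3]
ee_rot: [180.0, -0.0, 0.9]
contact_force: [2.3, 0.1, 0.5]
opening: 21.0
grip_force: 29.7
```

Request:
jog_arm(targets=[{"dx": 0.0008, "dy": 0, "dz": 0.001, "turn": 0, "claw": -1}, {"dx": 0.0012, "dy": 0, "dz": 0.0025, "turn": 0, "claw": -1}, {"dx": 0.0014, "dy": 0, "dz": 0.004, "turn": 0, "claw": -1}, {"dx": 0.0014, "dy": 0, "dz": 0.004, "turn": 0, "claw": -1}])

```text
clock: 8.7
tcp_pos: [554.8, -12.1, 161.1]
ee_rot: [-180.0, 0.0, 0.9]
contact_force: [0.8, -0.6, 1.1]
opening: 21.0
grip_force: 29.6
```

Request:
jog_arm(targets=[{"dx": 0.0002, "dy": 0, "dz": 0.0006, "turn": 0, "claw": -1}, {"dx": 0.0003, "dy": 0, "dz": 0.0012, "turn": 0, "claw": -1}, {"dx": 0.0003, "dy": 0, "dz": 0.0012, "turn": 0, "claw": -1}])

```text
clock: 9.07
tcp_pos: [555.2, -12.1, 160.1]
ee_rot: [180.0, 0.0, 0.9]
contact_force: [-1.3, 0.4, -0.6]
opening: 20.7
grip_force: 29.6
```

Request:
jog_arm(targets=[{"dx": 0, "dy": 0, "dz": 0, "turn": 0, "claw": -0.2}, {"dx": 0, "dy": 0, "dz": 0, "turn": 0, "claw": 0.2}, {"dx": 0, "dy": 0, "dz": 0, "turn": 0, "claw": 0.2}, {"dx": 0, "dy": 0, "dz": 0, "turn": 0, "claw": 0.2}, {"dx": 0, "dy": 0, "dz": -0.02, "turn": 0, "claw": 0.2}, {"dx": 0, "dy": 0, "dz": -0.06, "turn": 0, "claw": 0.2}, {"dx": 0, "dy": 0, "dz": -0.11, "turn": 0, "claw": 0.2}, {"dx": 0, "dy": 0, "dz": -0.11, "turn": 0, "claw": 0.2}])

```text
clock: 10.07
tcp_pos: [556.7, -12.2, 275.4]
ee_rot: [179.9, -0.5, 0.9]
contact_force: [0.8, -0.4, 0.4]
opening: 51.3
grip_force: 0.0
```

Request:
jog_arm(targets=[{"dx": 0, "dy": 0.06, "dz": -0.01, "turn": 0, "claw": 0.2}, {"dx": 0, "dy": 0.12, "dz": -0.01, "turn": 0, "claw": 0.2}, {"dx": 0, "dy": 0.18, "dz": -0.01, "turn": 0, "claw": 0.2}, {"dx": 0, "dy": 0.24, "dz": -0.01, "turn": 0, "claw": 0.2}, {"dx": 0, "dy": 0.3, "dz": -0.01, "turn": 0, "claw": 0.2}, {"dx": 0, "dy": 0.35, "dz": -0.01, "turn": 0, "claw": 0.2}, {"dx": 0, "dy": 0.35, "dz": -0.01, "turn": 0, "claw": 0.2}])

```text
clock: 10.95
tcp_pos: [559.2, -365.5, 276.9]
ee_rot: [-179.9, 0.2, 0.6]
contact_force: [0.2, 0.5, -0.9]
opening: 51.3
grip_force: 0.0
```

```bash
python3 -c "
from meas import *
save('top','pics/t6.png');g,o=save('scene','pics/s6.png')
meas('pics/t6.png',136,False)
a=cv2.imread('pics/t6.png')[165:365,220:400];b=cv2.imread('pics/s6.png')[170:320,230:420]
cv2.imwrite('pics/c6.png',np.hstack([cv2.resize(a,(360,400),interpolation=cv2.INTER_CUBIC),cv2.resize(b,(440,400),interpolation=cv2.INTER_CUBIC)]))"
```

```text
ring px 47 315.3363838195801 250.17897987365723 (8.557026863098145, 9.136518478393555) minmax mid 315.5 250.5
ring world [510.7 -14.9 136. ]
pin ray px [315.11698786 249.54641169]
```

View pics/c6.png

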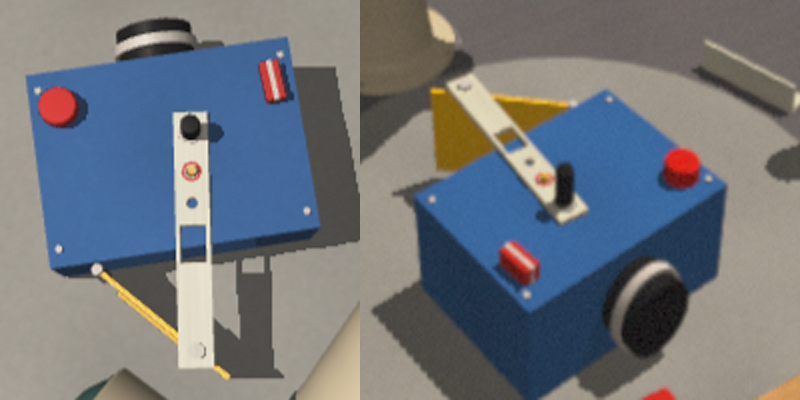

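The final view shows the brass pin standing through the red ring at (191,170) in the left crop, the shutter wide open, and the tin and magnet unmoved. I'll let the bar settle and check that nothing still changes.

Request:
jog_arm(targets=[{"dx": 0, "dy": 0.05, "dz": 0, "turn": 0, "claw": 0.2}, {"dx": 0, "dy": 0.05, "dz": 0, "turn": 0, "claw": 0.2}, {"dx": 0, "dy": 0.05, "dz": 0, "turn": 0, "claw": 0.2}, {"dx": 0, "dy": 0.05, "dz": 0, "turn": 0, "claw": 0.2}, {"dx": 0, "dy": 0.05, "dz": 0, "turn": 0, "claw": 0.2}, {"dx": 0, "dy": 0.05, "dz": 0, "turn": 0, "claw": 0.2}, {"dx": 0, "dy": 0.05, "dz": 0, "turn": 0, "claw": 0.2}, {"dx": 0, "dy": 0.05, "dz": 0, "turn": 0, "claw": 0.2}])

```text
clock: 12.05
tcp_pos: [561.2, -412.1, 280.2]
ee_rot: [180.0, -0.0, 0.9]
contact_force: [1.0, -0.5, -0.7]
opening: 51.2
grip_force: 0.0
```

```bash
python3 -c "
from meas import *
save('top','pics/t7.png');save('scene','pics/s7.png')
meas('pics/t7.png',136,False)
a=cv2.imread('pics/s6.png')[190:270,280:350].astype(int);b=cv2.imread('pics/s7.png')[190:270,280:350].astype(int);print('diff',abs(a-b).max(),abs(a-b).mean())
c=cv2.imread('pics/s7.png')[190:270,300:400]
cv2.imwrite('pics/s7c.png',cv2.resize(c,None,fx=7,fy=7,interpolation=cv2.INTER_CUBIC))"
```

```text
ring px 47 315.3363838195801 250.17897987365723 (8.557026863098145, 9.136518478393555) minmax mid 315.5 250.5
ring world [510.7 -14.9 136. ]
pin ray px [315.11698786 249.54641169]
diff 19 1.8005952380952381
```

View pics/s7c.png

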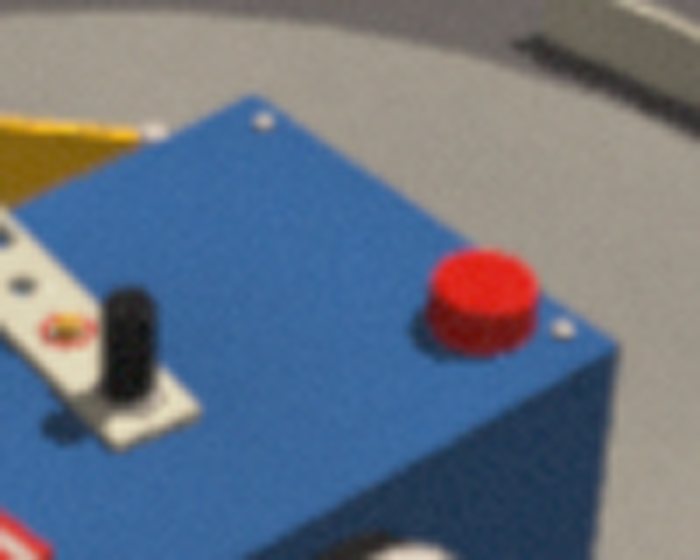

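The bar lies flat at its knob end, with no gap or shadow under it. The pin shows through the red ring at (68,328) in the crop, and nothing is moving.

```bash
python3 -c "
from rig import bot
print(bot.job_done())"
```

```text
the job is handed in; nothing more can be done
None
```

The job is handed in: the red-ringed hole sits on the brass pin with the bar flat on the roof and the knob released, and the tin and magnet on the roof were left where they stood.

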